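Take the tile frame out of the screw press and hang it on its washing stand

TASK

Take the two-cavity tile frame out of the screw press and hang it on the washing stand: slacken the wing nut by about half a turn, swing its bolt out of the frame's forked lug until it lies right down, and draw the frame out along the runners by the lug until it is clear of the platen. Let go of it there, take it again by its middle rib, line both holes up over the stand's two pins and lower it gently, without dropping it, until it sits level and fully home (either way round). Leave the other things on the bench where they stand.

Things in the scene. Friction and masses are not known exactly. Their poses are not given: they have to be found in the camera images.
- press: Bench screw press, fixed: blue base 270 mm wide, two columns, crosshead, tommy bar. Origin on the bench under the centre of the loaded frame; x = the way the frame is drawn out, z up. Bed and runners at 60 mm height; side guides at y = +-77.5 rise to 72 mm; end stops at x = 293.5 (70 mm high) let the frame be drawn 203 mm. Between the runners (|y| < 55, x > 95) is an open channel with the bolt's clevis.
- platen (a point): Front lower edge of the press's platen, at x = 75, y = 0, 114 mm above the bench in the press's frame. The platen covers |x| < 75, |y| < 75 (punches under it down to 100 mm), columns at y = +-114 (radius 23), crosshead (|x| < 30) from 234 mm and tommy bar along y above it, to 335 mm. So the middle of the frame cannot be reached from above until it is drawn out.
- tile_frame: Loose aluminium frame, 0.6 to 0.9 kg, 180 (x) by 150 (y) by 20 mm, with two windows 60 by 96 mm at x = +-40 and a 20 mm wide rib between them along y. Origin: centre of its underside; z up, x towards the lug. Two through holes of 14 mm at x = 0, y = +-61.5. At the start it lies in the press, axes along the press's, underside at 60 mm. Slides with friction about 0.6.
- frame_rib (a point): Middle of the rib's top face, 20 mm above the frame's origin: the balanced place to lift by, a finger through each window, closing along the frame's x. Site axes as the frame's.
- frame_lug (a point): On the top face of the frame's forked lug, 130 mm along x from the frame's origin. Lug: 46 mm wide (y), 20 mm thick, level with the frame, x = 90 to 155, with a 15 mm slot open to the front from x = 131 and a 1.5 mm high lip across its ends. Pinch it by its two sides, closing along y.
- nut_wings (a point): Middle of the wing nut's two wings: an upright plate 8 mm thick, 46 mm across, 14 mm up and down from here; 72 mm from the bolt's hinge when tight. The hub, 16 mm wide, reaches up to 10 mm below here: keep fingertips above it. Axes: x along the wings, y across their flat faces, z along the bolt away from its hinge.
- bolt_pivot (a point): Hinge of the swing bolt: x = 142 mm, 30 mm above the bench in the press's frame. The hinge axis is this point's y (the press's y); its z runs along the bolt to the nut.
- swing_bolt (a joint): Angle of the swing bolt, rad: 0 upright in the lug's slot, growing as it swings out and down towards the press's +x; 1.6 = lying flat in the channel between the runners, below the frame's path. Light hinge: past 0.4 it falls the rest by itself if let go. Until the nut is slackened, the lip on the lug holds it.
- wing_nut (a joint): Turn of the wing nut, rad: 0 tight, growing anticlockwise seen from above (loosening). Steep quick thread, rises 1.5 mm per rad; the bolt is sure to swing free from 2.0 on. Friction 0.12 N m. At 0 the wings point 2.7 rad clockwise (from above) of the press's x axis. It starts between 0 and 0.25.
- stand: Washing stand, fixed: white tray 190 (x) by 170 mm (y), rim 12 mm; two bearer bars along y at x = +-79, tops at 40 mm; two upright steel pins of 10 mm at x = 0, y = +-61.5 on feet 20 mm wide (tops 38 mm). Pins rise to 78 mm, the top 11 mm tapered. Origin on the bench under the tray's centre, z up. The frame rests on the bearers, a pin through each hole.
- stand_seat (a point): Where the frame's origin lies when hung: midway between the pins, 40 mm above the bench. Axes as the stand's; the frame may hang either way round.
- pot_a: Bystander: raw clay bowl, 84 mm wide, 45 mm high. Origin under its foot.
- pot_b: Bystander: pale fired bowl, 72 mm wide, 38 mm high. Origin under its foot.
- mug: Bystander: pale fired mug, 76 mm wide, 85 mm high. Origin under its foot.
- glaze_jar: Bystander: white jar, 68 mm wide, 85 mm high. Origin under its foot.
- paddle: Bystander: wooden spatula lying beside the press's runners. Origin under its middle.
- scrub_brush: Bystander: brush lying beside the stand. Origin under its middle.
- rib_block: Bystander: wooden block 90 by 50 by 16 mm beside the stand. Origin under its middle.

How it is judged:
On the way, in this order (a step that is already met when the one before it is completed fails the run):
1. the wing nut is slackened by at least 2 rad from tight while the bolt still stands in the slot (value of joint wing_nut above 2 rad and value of joint swing_bolt below 0.3 rad), for 0.1 s.
2. the bolt is swung out of the lug and lies down (past 1.2 rad), the frame still in the press (value of joint swing_bolt above 1.2 rad and x of tile_frame in the frame of press below 0.03 m), for 0.1 s.
3. the frame is drawn at least 150 mm out, rests on the runners and is let go (x of tile_frame in the frame of press above 0.15 m and z of tile_frame in the frame of press below 0.066 m and angle between tile_frame's own z axis and vertical below 0.06 rad and linear speed of tile_frame below 0.02 m/s and contact force between the fingers and tile_frame below 0.2 N), for 0.1 s.
4. the frame hangs level on both pins, fully home on the stand, let go (horizontal distance between tile_frame and stand_seat below 0.005 m and angle between the y axis of tile_frame and the y axis of stand, either way round below 0.05 rad and z of tile_frame in the frame of stand_seat between -0.004 and 0.004 m and angle between tile_frame's own z axis and vertical below 0.04 rad and linear speed of tile_frame below 0.02 m/s and contact force between the fingers and tile_frame below 0.2 N), for 0.2 s.
At the end, for the whole second after the job is handed in: The frame lies level (within 0.04 rad) on the stand's bearers, its underside within 4 mm of their tops, centred on the pins within 5 mm and turned within 0.05 rad of them either way round, at rest and let go; the swing bolt lies down (past 1.2 rad) with its nut slack (2 rad or more) (all of step 4 and value of joint swing_bolt above 1.2 rad and value of joint wing_nut above 2 rad); the robot touches nothing.
It fails at once if a bystander (bowl, mug, jar, paddle, brush or block) is pushed more than 30 mm (distance of any of pot_a, pot_b, mug, glaze_jar, paddle, scrub_brush, rib_block from where it was at the start of the episode above 0.03 m).
It fails at once if the frame is dropped or slammed on the stand (faster than 0.35 m/s close above it) (horizontal distance between tile_frame and stand_seat below 0.03 m and z of tile_frame in the frame of stand_seat below 0.05 m and linear speed of tile_frame above 0.35 m/s).
It also fails if it takes over 72 s, if anything falls off the work surface, if the arm or the gripper's body presses on something with over 40 N, if the wrist force passes 120 N, or if a joint passes its speed limit or range.

ROBOT

A 6-joint arm with a two-finger parallel gripper is mounted at the origin on the work surface. World frame = base frame: x ahead of the robot, y to its left, z up, the work surface at z = 0. Lengths are in m, angles in rad, forces in N, time in s.
With the tool pointing down it reaches from about 0.275 to 0.75 m from the base axis. Payload 10.2 kg.
Tool frame: the origin (TCP) lies at the centre of the arm's flange, where the gripper is bolted on; the fingertips stand 173 mm ahead of it and the grasp point (between the pads) lies 155 mm ahead of it; z points along the fingers, y is the line along which they close (so a half turn about z gives the same grasp; the last joint's range is limited). The gripper opens to 85 mm and grips with 20 to 120 N. Pads are 22 mm wide; open, the fingers measure 114 mm over their backs; the gripper's body (76 mm by 85 mm) begins 54 mm behind the grasp point. The pads swing forward as they close: fully open they stand 13 mm farther back than shut.
Start: joints at [0.958, 0.313, 1.498, -0, 1.331, -0.223], TCP at [0.2, 0.486, 0.405] pointing down, gripper open.
Joint ranges: [-2.94, 2.94], [-0.97, 2.17], [0.19, 2.56], [-1.23, 4.37], [0.02, 3.11], [-2.88, 2.88]. Speed limits (rad/s): [2.39, 2.39, 3.01, 3.14, 3.14, 3.14].

INTERFACE

Orientations are given as a unit quaternion [w, x, y, z].
In Python, from bench import bot gives the robot as it stands.
- The arm moves only by the tool jog_arm, never from a script. Its argument "deltas" is a list of rows, each an object with "delta_pos": the shift along the tool's x, y, z scaled (see below), a list of three; "turn": the turn, a rotation vector about the tool's x, y, z scaled (see below), a list of three; "fingers": the opening, from 0 (shut) to 1 (fully open). A call has exactly 8 rows; each row shifts and turns the commanded pose from where the row before left it, along the tool's axes as they then stand; what a row does not reach is not made up. The controller multiplies each number of a shift by 7.5 cm and each number of a turn by pi/4 rad. A row lasts 1/12 s, in which the tool goes at most 41.7 mm and 7.16 degrees, less where a joint would pass 70% of its speed; a pose out of reach is approached as far as the arm can. A call with a number of a shift or a turn outside -1 to 1 is refused whole. A call with a gripper value outside its range is refused whole. The fingers move at their own pace and stop on an object; "newtons" is the grip in N (left out, the last holds). Time passes only in rows, so rows that do not move let the fingers close, or fill a call up. It gives the time, the measured TCP pose, the force, the opening and the grip force at its end, in the units of the state.
- bot.observe(): the state, without advancing time (a new reading comes with each control period).
- bot.capture(name): name is "scene" or "side" or "wrist"; returns a dict with "pixels" (420x560x3 uint8, blue, green, red), "depth" (420x560 float32, m along the optical axis (not along the pixel's ray), 0 where there is no reading), "K" (3x3 intrinsics, pixels), "position" and "orientation" of the camera in the world. Camera axes: x right, y up, looking along -z (the intrinsics and any distortion apply to the point x, -y, -z); pixel columns grow to the right and rows downward; lengths in m; the calibration is good to about 2 mm. A picture is of the moment at which its call begins.
- bot.close_job(): hands the job in; it is judged then, once.
The state is a dict: "clock": time; "joint_pos": joint angles; "joint_vel": joint speeds; "effort": joint torques, N m; "eef_pos": TCP position; "eef_rot": TCP orientation; "force": force on the tool from outside, world axes, zero at the start; "wrist_torque": the same for the moment, N m; "opening": finger opening in m; "finger_force": force on a finger pad.
Only numpy, scipy, OpenCV 4.12 (cv2) and the standard library are available. Lean on these libraries where they do the work, as an engineer would, in place of code of your own. Each camera call takes 0.05 s, during which the arm holds its last target. There are 200 camera calls.

## Working session

There is one attempt and no reset: what is moved stays moved. The work goes in short steps, Python scripts to look and compute and a tool call to move; the robot and the scene stay as the last step left them, time stands still between calls to the robot, and variables do not carry over. Pictures are saved under pics/ and viewed, at most 10 in all, crops included, and the job is handed in when it is done.

Besides the shell and the picture viewer there is one more tool, called after ">>>" by a JSON object that holds its "method" and its "body", one argument or row to a line. jog_arm: Moves the arm, as the interface text tells. Shifts and turns lie within -1 to 1; 1 stands for 7.5 cm of shift or pi/4 rad of turn. Its arguments: {"type":"object","properties":{"deltas":{"type":"array"},"newtons":{"type":"number"}},"required":["deltas"]}

```bash
ls; mkdir -p pics
cat > h.py <<'E'
import numpy as np, cv2
from scipy.spatial.transform import Rotation as R
from bench import bot
def rot(q): return R.from_quat([q[1],q[2],q[3],q[0]]).as_matrix()
def cap(n):
    c=bot.capture(n); c={k:(np.array(v) if not isinstance(v,str) else v) for k,v in c.items()}; return c
def pts(c):
    d=c['depth']; v,u=np.mgrid[:d.shape[0],:d.shape[1]]; K=c['K']
    p=np.stack([(u-K[0,2])/K[0,0]*d,-(v-K[1,2])/K[1,1]*d,-d],-1)
    P=p@rot(c['orientation']).T+c['position']; P[d<=0]=np.nan; return P
def st():
    s=bot.observe(); print('t',round(s['clock'],2),'p',np.round(s['eef_pos'],4),'q',np.round(s['eef_rot'],4),'F',np.round(s['force'],1),'op',round(s['opening'],4),'ff',s['finger_force'],'j',np.round(s['joint_pos'],3)); return s
E
python3 - <<'E'
from h import *
s=st()
ims=[]
for n in ['scene','side']:
    c=cap(n); np.savez(n+'0.npz',**c); cv2.imwrite(f'pics/{n}0.png',c['pixels']); print(n,c['position'],c['orientation'],c['K'],[k for k in c])
c=cap('wrist'); np.savez('wrist0.npz',**c); print('wrist',c['position'],c['orientation'],c['K'])
E
```

```text
pics
t 0.0 p [0.1995 0.4856 0.4041] q [-3.000e-04  1.937e-01  9.811e-01 -6.000e-04] F [-0.8  0.4  0.1] op 0.0852 ff 0.0 j [ 0.958  0.313  1.498 -0.     1.331 -0.223]
scene [1.41287283 0.13222166 0.9931248 ] [0.63754377 0.25243499 0.28095061 0.67147693] [[442.55761415   0.         283.22649496]
 [  0.         442.55761415 219.07588738]
 [  0.           0.           1.        ]] ['pixels', 'depth', 'K', 'position', 'orientation']
side [ 0.02174622 -0.9176626   0.84358421] [ 0.85966418  0.4562148  -0.1147207  -0.19921023] [[536.50410882   0.         277.41711327]
 [  0.         536.50410882 209.34952571]
 [  0.           0.           1.        ]] ['pixels', 'depth', 'K', 'position', 'orientation']
wrist [0.13131926 0.5128848  0.37376344] [ 0.82118257 -0.12132135 -0.08006291  0.55184259] [[296.24184498   0.         282.70138222]
 [  0.         296.24184498 208.38866854]
 [  0.           0.           1.        ]]
```

View pics/scene0.png

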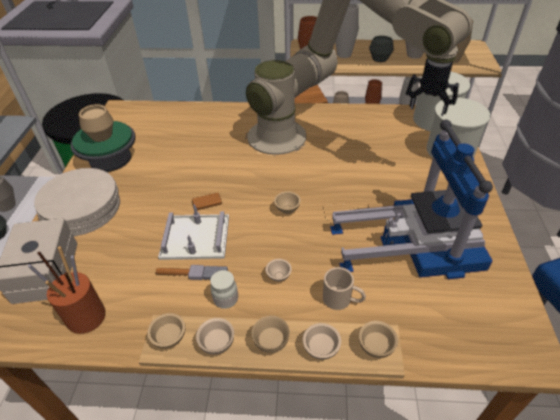

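View pics/side0.png

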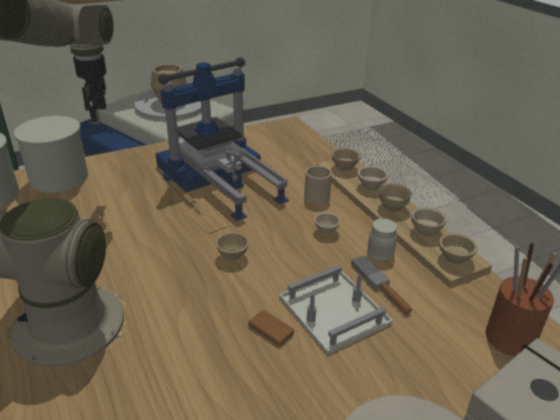

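The scene view shows the stand's white tray at about (195,236) with its pins at (196,213) and (190,240). The press is at right (450,230), with runners ending at (335,222) and (347,255), so it draws out to world -y. The side view shows the tray at (335,308) and the press at (205,150). Next I'll make a fused top-down height map.

Run:
```python
from h import *
A=[]
for n in ['scene','side']:
    c=dict(np.load(n+'0.npz')); P=pts(c); A.append(np.c_[P.reshape(-1,3),c['pixels'].reshape(-1,3)])
    m=(P[...,2]>-.02)&(P[...,2]<.02)&(abs(P[...,0]-.45)<.25)&(abs(P[...,1])<.4); print(n,'table z',np.nanmedian(P[m][:,2]))
A=np.concatenate(A); A=A[np.isfinite(A[:,0])]
np.save('cloud.npy',A)
# map: 1px=1.25mm, x 0.2..0.9 rows, y -0.45..0.55
s=800; im=np.zeros((560,800,3),np.uint8)
r=((A[:,0]-.15)*s).astype(int); cc=((A[:,1]+.42)*s).astype(int)
k=(r>=0)&(r<560)&(cc>=0)&(cc<800)&(A[:,2]<.13)
o=np.argsort(A[:,2]); o=o[k[o]]
z=np.clip(A[:,2]/.12*255,0,255).astype(np.uint8)
col=cv2.applyColorMap(z[:,None],cv2.COLORMAP_TURBO)[:,0]
im[r[o],cc[o]]=col[o]; im=cv2.dilate(im,np.ones((2,2)))
cv2.imwrite('pics/top.png',im)
# tray by colour
c=dict(np.load('scene0.npz'));P=pts(c)
def tray(c,P):
    hsv=cv2.cvtColor(c['pixels'],cv2.COLOR_BGR2HSV)
    m=((hsv[...,1]<50)&(hsv[...,2]>150)&(P[...,2]>-.005)&(P[...,2]<.025)).astype(np.uint8)
    m=cv2.morphologyEx(m,cv2.MORPH_CLOSE,np.ones((5,5)))
    n,l,stt,ce=cv2.connectedComponentsWithStats(m); 
    for i in np.argsort(-stt[1:,4])[:3]+1:
        q=P[(l==i)]; q=q[np.isfinite(q[:,0])&(q[:,2]<.03)]
        print(cv2.minAreaRect((q[:,:2]*1000).astype(np.float32)),len(q))
tray(c,P)
c=dict(np.load('side0.npz'));P=pts(c);tray(c,P)
```

```text
scene table z -0.0006725836426809684
side table z -0.000433456143851374
((532.490234375, -206.69680786132812), (179.17308044433594, 190.083251953125), 4.082774639129639) 2070
((86.69798278808594, 33.314292907714844), (44.90125274658203, 142.57464599609375), 20.569921493530273) 163
((666.8922119140625, -177.5030975341797), (34.048179626464844, 25.08958625793457), 3.4861671924591064) 80
((527.5618286132812, -211.56590270996094), (202.23089599609375, 121.12980651855469), 19.84068489074707) 1835
((458.0838623046875, -178.46473693847656), (80.7435073852539, 36.19854736328125), 54.14651870727539) 220
((537.9258422851562, -283.5334777832031), (103.75724029541016, 17.294057846069336), 3.8911197185516357) 219
```

View pics/top.png

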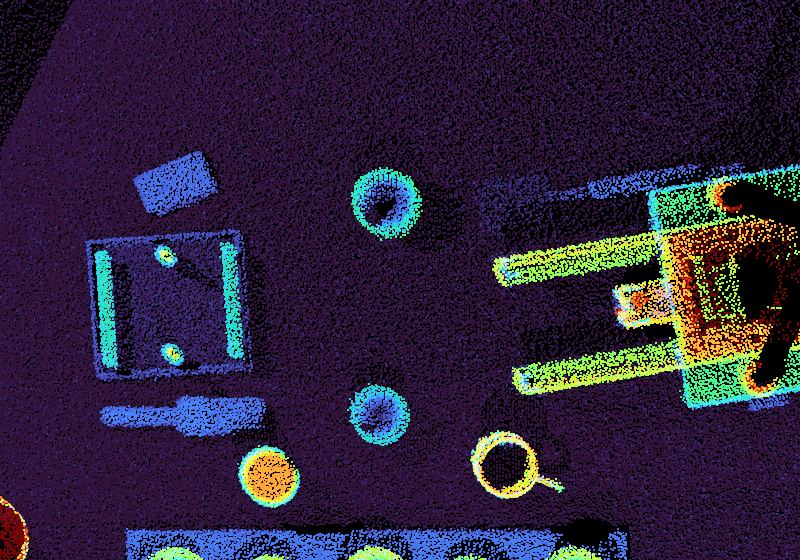

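The top-down map (800 px/m) shows the stand at (168,305) with pins at (166,254) and (172,353). The press runners span (495,272) to (520,380) and the lug/bolt is at about (635,300). The bowls are at (386,203) and (380,415) and the mug is at (505,465). Now I'll fit the poses.

Run:
```python
from h import *
A=np.load('cloud.npy')[:,:3]
def reg(c0,c1,r0,r1,z0,z1):
    x=A[:,0];y=A[:,1];z=A[:,2]
    return A[(y>c0/800-.42)&(y<c1/800-.42)&(x>r0/800+.15)&(x<r1/800+.15)&(z>z0)&(z<z1)]
print('pins')
pp=[reg(152,182,240,270,.055,.085),reg(158,190,338,370,.055,.085)]
for q in pp: print(np.median(q,0),q.min(0),q.max(0),len(q))
br=[reg(88,120,245,372,.034,.046),reg(218,246,238,362,.034,.046)]
cs=[]
for q in br: 
    r=cv2.minAreaRect((q[:,:2]*1000).astype(np.float32)); print('bearer',r,np.median(q,0)); cs.append(np.array(r[0]))
print('stand centre from bearers',(cs[0]+cs[1])/2,'sep',np.linalg.norm(cs[1]-cs[0]),'x yaw',np.degrees(np.arctan2(*(cs[0]-cs[1])[::-1])))
# runners
rn=[reg(490,650,230,290,.05,.08),reg(505,670,335,400,.05,.08)]
L=[]
for q in rn:
    r=cv2.minAreaRect((q[:,:2]*1000).astype(np.float32)); b=cv2.boxPoints(r); print('runner',r)
    v=cv2.fitLine(q[:,:2].astype(np.float32),cv2.DIST_HUBER,0,.01,.01).ravel(); L.append(v); print(v,np.degrees(np.arctan2(v[1],v[0])))
d=np.mean([v[:2]*np.sign(-v[1]) for v in L],0); d/=np.linalg.norm(d); n=np.array([-d[1],d[0]])
print('yaw',np.degrees(np.arctan2(d[1],d[0])), 'offs', [np.dot(v[2:],n) for v in L])
E=A[:,:2]; u=E@d; w=E@n
for q in rn:
    U=q[:,:2]@d; W=q[:,:2]@n; print('u max',np.percentile(U,99.5),'w',np.percentile(W,[1,99]))
    h=q[(q[:,2]>.066)]; print('guides w',np.percentile(h[:,:2]@n,[1,50,99]),'u',np.percentile(h[:,:2]@d,[1,99]))
lug=reg(610,670,265,335,.05,.088);U=lug[:,:2]@d;W=lug[:,:2]@n; print('lug u',np.percentile(U,[1,99]),'w',np.percentile(W,[1,99]),np.median(lug[:,2]))
nut=reg(600,680,255,345,.09,.125); print('nut',len(nut),nut.mean(0) if len(nut) else 0, np.median(nut,0)); 
if len(nut)>5: print(cv2.minAreaRect((nut[:,:2]*1000).astype(np.float32)), nut.min(0),nut.max(0)); np.save('nut.npy',nut)
print('d',d,'n',n)
```

```text
pins
[ 0.46739047 -0.21537488  0.06532207] [ 0.46305056 -0.22140151  0.05502792] [ 0.4762136  -0.20520105  0.07788823] 56
[ 0.59121899 -0.20718538  0.06650957] [ 0.58473402 -0.21268056  0.05512439] [ 0.60053193 -0.19743472  0.077927  ] 53
bearer ((537.5968627929688, -287.6865539550781), (148.34165954589844, 18.786048889160156), 3.6698336601257324) [ 0.53435174 -0.28884174  0.03855892]
bearer ((525.9647827148438, -131.0836181640625), (146.86056518554688, 20.4232234954834), 3.8492140769958496) [ 0.52571669 -0.13090966  0.03861994]
stand centre from bearers [ 531.78082275 -209.38508606] sep 157.0343426939116 x yaw -85.75201152524406
runner ((488.55169677734375, 297.5194396972656), (67.5786361694336, 200.01992797851562), 8.642973899841309)
[ 0.13461116 -0.9908985   0.47350183  0.28757086] -82.26386
runner ((610.5908813476562, 321.0121765136719), (40.11045837402344, 203.1806640625), 10.644881248474121)
[ 0.17213334 -0.9850737   0.6155916   0.32456547] -80.08812
yaw -81.17599 offs [np.float32(0.51201093), np.float32(0.65809387)]
u max -0.12171713372557764 w [0.49590597 0.5597116 ]
guides w [0.49560997 0.50516884 0.56101059] u [-0.31376072 -0.12182961]
u max -0.12440811328670942 w [0.6349627  0.67110156]
guides w [0.64195834 0.66432944 0.67152226] u [-0.31842427 -0.12556808]
lug u [-0.3369484  -0.26600777] w [0.53999116 0.60918648] 0.07537783850113261
nut 194 [0.52707884 0.3745925  0.10524071] [0.52934347 0.37359754 0.10569679]
((516.0826416015625, 396.3300476074219), (37.285030364990234, 109.00550079345703), 40.182830810546875) [0.46973797 0.34753533 0.09033072] [0.55214794 0.42996733 0.12480513]
d [ 0.15339991 -0.9881642 ] n [0.9881642  0.15339991]
```

>>> {"method": "jog_arm", "body": {
  "deltas": [
    {"delta_pos":[-0.2,-0.49,0],"turn":[0,0,0],"fingers":1},
    {"delta_pos":[-0.2,-0.49,0],"turn":[0,0,0],"fingers":1},
    {"delta_pos":[-0.2,-0.49,0],"turn":[0,0,0],"fingers":1},
    {"delta_pos":[-0.5,0.2,0],"turn":[0,0,0],"fingers":1},
    {"delta_pos":[-0.5,0.2,0],"turn":[0,0,0],"fingers":1},
    {"delta_pos":[-0.5,0.2,0],"turn":[0,0,0],"fingers":1},
    {"delta_pos":[-0.5,0.2,0],"turn":[0,0,0],"fingers":1},
    {"delta_pos":[-0.5,0.2,0],"turn":[0,0,0],"fingers":1}
  ]
}}

```text
clock: 0.82
eef_pos: [0.4031, 0.3641, 0.4046]
eef_rot: [-0.0, 0.194, 0.981, -0.0]
force: [-0.3, 2.2, 0.2]
opening: 0.0854
finger_force: 0.0
```

>>> {"method": "jog_arm", "body": {
  "deltas": [
    {"delta_pos":[-0.5,0.2,0],"turn":[0,0,0],"fingers":1},
    {"delta_pos":[-0.5,0.2,0],"turn":[0,0,0],"fingers":1},
    {"delta_pos":[-0.5,0.2,0],"turn":[0,0,0],"fingers":1},
    {"delta_pos":[0,0,0],"turn":[0,0,0.15],"fingers":1},
    {"delta_pos":[0,0,0],"turn":[0,0,0.15],"fingers":1},
    {"delta_pos":[0,0,0],"turn":[0,0,0.15],"fingers":1},
    {"delta_pos":[0,0,0],"turn":[0,0,0.15],"fingers":1},
    {"delta_pos":[0,0,0],"turn":[0,0,0],"fingers":1}
  ]
}}

```text
clock: 1.48
eef_pos: [0.5224, 0.3635, 0.4042]
eef_rot: [-0.0, 0.419, 0.908, -0.0]
force: [0.2, -0.4, 0.6]
opening: 0.0854
finger_force: 0.0
```

Run:
```python
from h import *
s=st(); c=cap('wrist'); np.savez('w1.npz',**c); cv2.imwrite('pics/w1.png',c['pixels'])
T=rot(s['eef_rot']); C=rot(c['orientation']); print('tool axes',T.round(3)); print('cam in tool',T.T@(c['position']-s['eef_pos']),(T.T@C).round(3))
```

```text
t 1.48 p [0.5224 0.3635 0.4042] q [-3.000e-04  4.193e-01  9.079e-01 -3.000e-04] F [ 0.2 -0.4  0.6] op 0.0854 ff 0.0 j [ 0.424  0.567  1.122 -0.     1.454 -0.281]
tool axes [[-0.648  0.761 -0.001]
 [ 0.761  0.648 -0.   ]
 [ 0.    -0.001 -1.   ]]
cam in tool [ 0.07314567 -0.00054633  0.03045013] [[ 0.002  0.957  0.288]
 [ 1.    -0.002  0.001]
 [ 0.001  0.288 -0.957]]
```

View pics/w1.png

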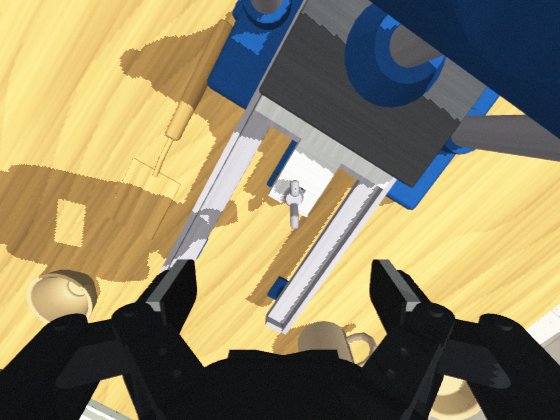

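The wrist view shows the wing nut at about (294,205), its wings running from (295,183) to (294,228). The lug plate is at (305,180), the two runners at (215,190) and (330,255), and the platen is above. Next I'll measure the nut and the press line from the depth.

Run:
```python
from h import *
c=dict(np.load('w1.npz'));P=pts(c); z=P[...,2]
sub=P[170:240,270:320].reshape(-1,3)
q=sub[(sub[:,2]>.097)&(sub[:,2]<.125)]
r=cv2.minAreaRect((q[:,:2]*1000).astype(np.float32)); print('nut',len(q),r,np.median(q,0),q.min(0),q.max(0))
v=cv2.fitLine(q[:,:2].astype(np.float32),cv2.DIST_HUBER,0,.001,.001).ravel(); print('wing yaw',np.degrees(np.arctan2(v[1],v[0])))
# platen front edge line, runner guides
def edge(mask):
    q=P[mask&np.isfinite(z)]; v=cv2.fitLine(q[:,:2].astype(np.float32),cv2.DIST_HUBER,0,.001,.001).ravel();return q,v
vv,uu=np.mgrid[:420,:560]
L=[]
for name,poly in (('a',[(150,270),(245,90),(285,110),(200,270)]),('b',[(260,330),(360,165),(400,175),(300,340)])):
    m=np.zeros((420,560),np.uint8); cv2.fillPoly(m,[np.array(poly)],1)
    q,v=edge((m>0)&(z>.066)&(z<.076)); 
    dd=v[:2]*np.sign(-v[1]); n=np.array([-dd[1],dd[0]]); print(name,len(q),np.degrees(np.arctan2(dd[1],dd[0])),np.percentile(q[:,:2]@n,[2,50,98]),np.percentile(q[:,:2]@dd,[.5,99.5])); L.append(q)
# axis estimate for a few yaws: use common yaw
for yaw in (-79,-79.5,-80,-80.5,-81):
    a=np.radians(yaw); d=np.array([np.cos(a),np.sin(a)]); n=np.array([-d[1],d[0]])
    print(yaw,[np.percentile(q[:,:2]@n,[3,97]).round(4) for q in L], 'umax',[np.percentile(q[:,:2]@d,99.5).round(4) for q in L],'nut',(np.array(r[0])/1000@d).round(4),(np.array(r[0])/1000@n).round(4))
lug=P[150:240,260:340].reshape(-1,3); lug=lug[(lug[:,2]>.074)&(lug[:,2]<.088)]
print('lug',cv2.minAreaRect((lug[:,:2]*1000).astype(np.float32)),np.median(lug[:,2]))
```

```text
nut 333 ((530.5140380859375, 368.6725769042969), (7.676342964172363, 45.32706832885742), 40.98363494873047) [0.53468853 0.36348752 0.11521267] [0.51402474 0.35012503 0.0970671 ] [0.54764739 0.38679554 0.118366  ]
wing yaw -48.901745
a 1298 -80.2383 [0.50224827 0.50541853 0.50816901] [-0.33729795 -0.12231101]
b 1455 -80.97705 [0.64429986 0.6615391  0.66648423] [-0.34829725 -0.12436236]
-79 [array([0.5061, 0.5145]), array([0.651 , 0.6748])] umax [np.float64(-0.1114), np.float64(-0.1019)] nut -0.2607 0.5911
-79.5 [array([0.5048, 0.5119]), array([0.6501, 0.6723])] umax [np.float64(-0.1158), np.float64(-0.1076)] nut -0.2658 0.5888
-80 [array([0.5033, 0.5093]), array([0.6491, 0.6699])] umax [np.float64(-0.1202), np.float64(-0.1132)] nut -0.2709 0.5865
-80.5 [array([0.5012, 0.5073]), array([0.6481, 0.6678])] umax [np.float64(-0.1246), np.float64(-0.1189)] nut -0.2761 0.5841
-81 [array([0.4986, 0.5057]), array([0.647 , 0.6661])] umax [np.float64(-0.129), np.float64(-0.1246)] nut -0.2811 0.5817
lug ((526.5671997070312, 393.0751647949219), (46.18735122680664, 74.6034164428711), 9.692425727844238) 0.0803585971675973
```

>>> {"method": "jog_arm", "body": {
  "deltas": [
    {"delta_pos":[-0.02,0.13,0],"turn":[0,0,-0.01],"fingers":1},
    {"delta_pos":[0,0,0.45],"turn":[0,0,0],"fingers":1},
    {"delta_pos":[0,0,0.45],"turn":[0,0,0],"fingers":0.7},
    {"delta_pos":[0,0,0.45],"turn":[0,0,0],"fingers":0.5},
    {"delta_pos":[0,0,0.45],"turn":[0,0,0],"fingers":0.3},
    {"delta_pos":[0,0,0],"turn":[0,0,0],"fingers":0},
    {"delta_pos":[0,0,0],"turn":[0,0,0],"fingers":0},
    {"delta_pos":[0,0,0],"turn":[0,0,0],"fingers":0}
  ],
  "newtons": 40
}}

```text
clock: 2.2
eef_pos: [0.5312, 0.369, 0.2721]
eef_rot: [0.001, 0.413, 0.911, 0.001]
force: [0.5, 0.4, 0.6]
opening: 0.0123
finger_force: 0.0
```

>>> {"method": "jog_arm", "body": {
  "deltas": [
    {"delta_pos":[0,0,0],"turn":[0,0,0],"fingers":0},
    {"delta_pos":[0,0,0],"turn":[0,0,0],"fingers":0},
    {"delta_pos":[0,0,0],"turn":[0,0,0],"fingers":0},
    {"delta_pos":[0,0,0],"turn":[0,0,-0.15],"fingers":0},
    {"delta_pos":[0,0,-0.002],"turn":[0,0,-0.15],"fingers":0},
    {"delta_pos":[0,0,-0.002],"turn":[0,0,-0.15],"fingers":0},
    {"delta_pos":[0,0,-0.003],"turn":[0,0,-0.15],"fingers":0},
    {"delta_pos":[0,0,-0.003],"turn":[0,0,0],"fingers":0}
  ]
}}

```text
clock: 2.87
eef_pos: [0.531, 0.369, 0.273]
eef_rot: [0.002, 0.186, 0.982, 0.001]
force: [-1.1, 0.3, 5.9]
opening: 0.0067
finger_force: 41.7
```

>>> {"method": "jog_arm", "body": {
  "deltas": [
    {"delta_pos":[0,0,-0.015],"turn":[0,0,-0.15],"fingers":0},
    {"delta_pos":[0,0,-0.003],"turn":[0,0,-0.15],"fingers":0},
    {"delta_pos":[0,0,-0.003],"turn":[0,0,-0.15],"fingers":0},
    {"delta_pos":[0,0,-0.003],"turn":[0,0,-0.15],"fingers":0},
    {"delta_pos":[0,0,-0.003],"turn":[0,0,-0.15],"fingers":0},
    {"delta_pos":[0,0,-0.003],"turn":[0,0,-0.15],"fingers":0},
    {"delta_pos":[0,0,-0.003],"turn":[0,0,-0.15],"fingers":0},
    {"delta_pos":[0,0,-0.003],"turn":[0,0,-0.15],"fingers":0}
  ]
}}

```text
clock: 3.53
eef_pos: [0.531, 0.3689, 0.2746]
eef_rot: [0.002, -0.28, 0.96, 0.0]
force: [0.7, 1.3, -0.2]
opening: 0.0065
finger_force: 41.1
```

>>> {"method": "jog_arm", "body": {
  "deltas": [
    {"delta_pos":[0,0,-0.003],"turn":[0,0,-0.15],"fingers":0},
    {"delta_pos":[0,0,-0.003],"turn":[0,0,-0.15],"fingers":0},
    {"delta_pos":[0,0,-0.003],"turn":[0,0,-0.15],"fingers":0},
    {"delta_pos":[0,0,-0.003],"turn":[0,0,-0.15],"fingers":0},
    {"delta_pos":[0,0,-0.003],"turn":[0,0,-0.15],"fingers":0},
    {"delta_pos":[0,0,-0.003],"turn":[0,0,-0.15],"fingers":0},
    {"delta_pos":[0,0,-0.003],"turn":[0,0,-0.15],"fingers":0},
    {"delta_pos":[0,0,0],"turn":[0,0,-0.15],"fingers":0}
  ]
}}

```text
clock: 4.2
eef_pos: [0.5309, 0.3689, 0.276]
eef_rot: [0.001, -0.685, 0.729, -0.0]
force: [0.0, 0.8, 0.9]
opening: 0.0066
finger_force: 41.1
```

Run:
```python
from h import *
s=st(); T=rot(s['eef_rot']); print(T.round(3), 'tool y yaw',np.degrees(np.arctan2(T[1,1],T[0,1])),s['wrist_torque'])
c=cap('wrist');np.savez('w2.npz',**c);P=pts(c);q=P[np.isfinite(P[...,2])&(P[...,2]>.097)&(P[...,2]<.13)&(np.hypot(P[...,0]-.5305,P[...,1]-.3687)<.035)]
print(len(q),q.max(0) if len(q) else '')
```

```text
t 4.2 p [0.5309 0.3689 0.276 ] q [ 1.300e-03 -6.849e-01  7.286e-01 -3.000e-04] F [0.  0.8 0.9] op 0.0066 ff 41.141691505908966 j [ 0.426  0.692  1.253  0.     1.194 -2.654]
[[-0.062 -0.998  0.002]
 [-0.998  0.062  0.001]
 [-0.002 -0.002 -1.   ]] tool y yaw 176.46247459608688 [ 0.18253619 -0.042061   -0.14768659]
2447 [0.54723419 0.39127927 0.12998987]
```

>>> {"method": "jog_arm", "body": {
  "deltas": [
    {"delta_pos":[0.32,-0.075,0.016],"turn":[-0.029,-0.124,0],"fingers":0},
    {"delta_pos":[0.32,-0.075,0.016],"turn":[-0.029,-0.124,0],"fingers":0},
    {"delta_pos":[0.32,-0.075,0.016],"turn":[-0.029,-0.124,0],"fingers":0},
    {"delta_pos":[0.32,-0.075,0.016],"turn":[-0.029,-0.124,0],"fingers":0},
    {"delta_pos":[0.32,-0.075,0.016],"turn":[-0.029,-0.124,0],"fingers":0},
    {"delta_pos":[0.32,-0.075,0.016],"turn":[-0.029,-0.124,0],"fingers":0},
    {"delta_pos":[0.32,-0.075,0.016],"turn":[-0.029,-0.124,0],"fingers":0},
    {"delta_pos":[0,0,0],"turn":[0,0,0],"fingers":0}
  ]
}}

```text
clock: 4.92
eef_pos: [0.566, 0.3248, 0.2872]
eef_rot: [0.139, -0.598, 0.753, 0.239]
force: [0.7, 0.5, 1.1]
opening: -0.0001
finger_force: 0.0
```

Run:
```python
from h import *
s=st(); T=rot(s['eef_rot']); print(T.round(3),s['joint_vel'])
c=cap('wrist');np.savez('w3.npz',**c)
d=cap('side');np.savez('s3.npz',**d)
cr=d['pixels'][60:230,120:320]; cr=cv2.resize(cr,None,fx=2.4,fy=2.4,interpolation=cv2.INTER_CUBIC)
w=cv2.resize(c['pixels'],(408,306)); im=np.zeros((408,800,3),np.uint8); im[:408,:480]=cr[:408,:480]; im[:306,480:]=w[:,44:364]
cv2.imwrite('pics/s3.png',im)
```

```text
t 4.92 p [0.566  0.3248 0.2872] q [ 0.1389 -0.5976  0.7527  0.2388] F [0.7 0.5 1.1] op -0.0001 ff 0.0 j [ 0.274  0.675  1.286  0.607  1.174 -2.878]
[[-0.247 -0.966 -0.076]
 [-0.833  0.172  0.525]
 [-0.494  0.193 -0.847]] [ 0.02028376 -0.03006697  0.00860479 -0.12012273 -0.02588194 -0.00910445]
```

View pics/s3.png

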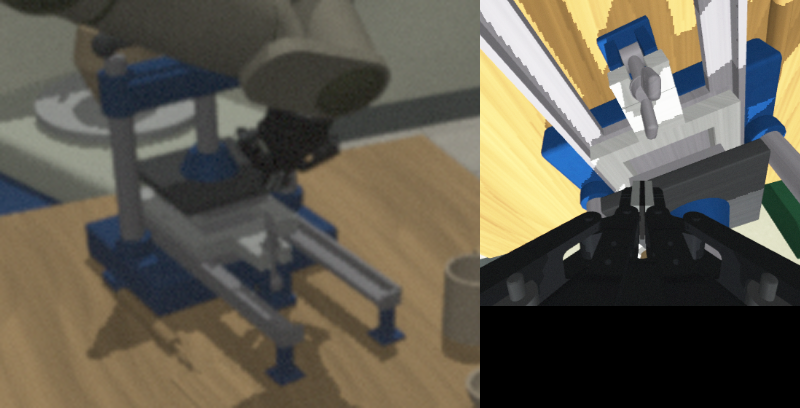

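The side crop shows the bolt still upright at about (270,255) in the lug slot; the closed gripper is above and behind it, because joint 6 reached its limit during the tilt. The wrist view shows the slack nut at (650,95). I'll untwist the wrist, then hook the nut from behind with closed fingers and pull it out.

>>> {"method": "jog_arm", "body": {
  "deltas": [
    {"delta_pos":[0,0,0],"turn":[0,0,0.15],"fingers":0},
    {"delta_pos":[0,0,0],"turn":[0,0,0.15],"fingers":0},
    {"delta_pos":[0,0,0],"turn":[0,0,0.15],"fingers":0},
    {"delta_pos":[0,0,0],"turn":[0,0,0.15],"fingers":0},
    {"delta_pos":[0.23,0.28,0.04],"turn":[0,0,0],"fingers":0},
    {"delta_pos":[0,0,0],"turn":[0,0,0],"fingers":0},
    {"delta_pos":[0,0,0],"turn":[0,0,0],"fingers":0},
    {"delta_pos":[0,0,0],"turn":[0,0,0],"fingers":0}
  ]
}}

```text
clock: 5.68
eef_pos: [0.5378, 0.3266, 0.2872]
eef_rot: [0.079, -0.408, 0.871, 0.263]
force: [0.3, -0.0, -0.0]
opening: -0.0001
finger_force: 0.0
```

```bash
cat >> h.py <<'E'
O=np.array([.5066,.5087,0]); a_=np.radians(-80.3); PR=np.array([[np.cos(a_),-np.sin(a_),0],[np.sin(a_),np.cos(a_),0],[0,0,1]])
def tip(s,l=.173): 
    T=rot(s['eef_rot']); w=s['eef_pos']+T[:,2]*l; return PR.T@(w-O)
def rows(s,dp): # press-frame shift -> tool scaled
    return (rot(s['eef_rot']).T@(PR@np.array(dp))/.075).round(3)
E
python3 - <<'E'
from h import *
s=st(); print('tip press',tip(s).round(4), 'tool axes in press',(PR.T@rot(s['eef_rot'])).round(3))
t=tip(s)
print('to hook',rows(s,[.092-t[0],.003-t[1],0]),'down',rows(s,[0,0,.103-t[2]]),'pull 70',rows(s,[.07,0,0]))
c=cap('wrist');P=pts(c);Q=(P-O)@PR; m=(Q[...,2]>.095)&(Q[...,2]<.13)&(abs(Q[...,0]-.142)<.035)&(abs(Q[...,1])<.03); q=Q[m]; print('nut',len(q),q.min(0),q.max(0),np.median(q,0))
E
```

```text
t 5.68 p [0.5378 0.3266 0.2872] q [ 0.0793 -0.4079  0.8708  0.2627] F [ 0.3 -0.  -0. ] op -0.0001 ff 0.0 j [ 0.29   0.625  1.373  0.614  1.135 -2.42 ]
tip press [0.0934 0.0023 0.1403] tool axes in press [[ 0.549 -0.648 -0.528]
 [-0.758 -0.652  0.013]
 [-0.352  0.393 -0.849]]
to hook [-0.018  0.006  0.01 ] down [ 0.175 -0.195  0.422] pull 70 [ 0.512 -0.605 -0.492]
nut 1993 [ 0.12432106 -0.0106957   0.09500332] [0.16803717 0.01044033 0.12175376] [ 0.14388658 -0.00191658  0.11469414]
```

>>> {"method": "jog_arm", "body": {
  "deltas": [
    {"delta_pos":[0.09,-0.1,0.21],"turn":[0,0,0],"fingers":0},
    {"delta_pos":[0.09,-0.1,0.21],"turn":[0,0,0],"fingers":0},
    {"delta_pos":[0,0,0],"turn":[0,0,0],"fingers":0},
    {"delta_pos":[0.1,-0.115,-0.094],"turn":[0,0,0],"fingers":0},
    {"delta_pos":[0.1,-0.115,-0.094],"turn":[0,0,0],"fingers":0},
    {"delta_pos":[0.1,-0.115,-0.094],"turn":[0,0,0],"fingers":0},
    {"delta_pos":[0.1,-0.115,-0.094],"turn":[0,0,0],"fingers":0},
    {"delta_pos":[0.1,-0.115,-0.094],"turn":[0,0,0],"fingers":0}
  ]
}}

```text
clock: 6.4
eef_pos: [0.5486, 0.2577, 0.2493]
eef_rot: [0.079, -0.407, 0.871, 0.263]
force: [0.4, 0.7, -0.0]
opening: 0.0001
finger_force: 0.1
```

>>> {"method": "jog_arm", "body": {
  "deltas": [
    {"delta_pos":[0.1,-0.115,-0.094],"turn":[0,0,0],"fingers":0},
    {"delta_pos":[0,0,0],"turn":[0,0,0],"fingers":0},
    {"delta_pos":[0,0,0],"turn":[0,0,0],"fingers":0},
    {"delta_pos":[0,0,-0.4],"turn":[0,0,0],"fingers":0.5},
    {"delta_pos":[0,0,-0.4],"turn":[0,0,0],"fingers":1},
    {"delta_pos":[0,0,-0.3],"turn":[0,0,0],"fingers":1},
    {"delta_pos":[0,0,0],"turn":[0,0,0],"fingers":1},
    {"delta_pos":[0,0,0],"turn":[0,0,0],"fingers":1}
  ]
}}

```text
clock: 7.07
eef_pos: [0.5567, 0.2034, 0.3194]
eef_rot: [0.079, -0.407, 0.871, 0.263]
force: [0.1, 0.2, -1.1]
opening: 0.0606
finger_force: 0.0
```

Run:
```python
from h import *
s=st(); print('tip press',tip(s).round(4), 'tool axes in press',(PR.T@rot(s['eef_rot'])).round(3))
c=cap('wrist');P=pts(c);Q=(P-O)@PR
for n,lo,hi in (('upright',.095,.13),('lying',.02,.055)):
    m=(Q[...,2]>lo)&(Q[...,2]<hi)&(Q[...,0]>.12)&(Q[...,0]<.26)&(abs(Q[...,1])<.03); q=Q[m]; print(n,len(q),np.percentile(q,[2,50,98],axis=0).round(3) if len(q) else '')
cv2.imwrite('pics/w4.png',c['pixels'])
```

```text
t 7.07 p [0.5567 0.2034 0.3194] q [ 0.0794 -0.4074  0.8709  0.2631] F [ 0.1  0.2 -1.1] op 0.0606 ff 0.0 j [ 0.078  0.532  1.438  0.585  1.268 -2.575]
tip press [2.180e-01 2.000e-04 1.725e-01] tool axes in press [[ 0.548 -0.649 -0.528]
 [-0.759 -0.652  0.013]
 [-0.353  0.394 -0.849]]
upright 0 
lying 2328 [[ 0.135 -0.02   0.021]
 [ 0.173  0.     0.037]
 [ 0.231  0.018  0.052]]
```

View pics/w4.png

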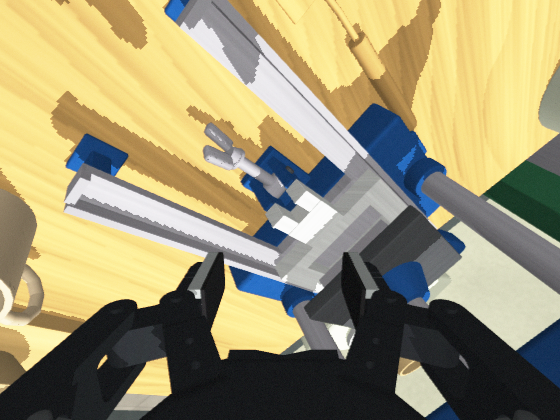

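The wrist view shows the bolt lying down in the channel, with the nut at about (225,155) and the lug slot clear at (295,210). Next I'll untilt the tool, unwind the wrist and go to the lug.

>>> {"method": "jog_arm", "body": {
  "deltas": [
    {"delta_pos":[0,0,0],"turn":[0.107,0.092,-0.002],"fingers":1},
    {"delta_pos":[0,0,0],"turn":[0.107,0.092,-0.002],"fingers":1},
    {"delta_pos":[0,0,0],"turn":[0.107,0.092,-0.002],"fingers":1},
    {"delta_pos":[0,0,0],"turn":[0.107,0.092,-0.002],"fingers":1},
    {"delta_pos":[0,0,0],"turn":[0.107,0.092,-0.002],"fingers":1},
    {"delta_pos":[0,0,0],"turn":[0,0,0.15],"fingers":1},
    {"delta_pos":[0,0,0],"turn":[0,0,0.15],"fingers":1},
    {"delta_pos":[0,0,0],"turn":[0,0,0.15],"fingers":1}
  ]
}}

```text
clock: 7.78
eef_pos: [0.5562, 0.2043, 0.317]
eef_rot: [0.004, -0.258, 0.966, 0.001]
force: [1.2, 0.1, -0.3]
opening: 0.0854
finger_force: 0.0
```

>>> {"method": "jog_arm", "body": {
  "deltas": [
    {"delta_pos":[0,0,0],"turn":[0,0,0.15],"fingers":1},
    {"delta_pos":[0,0,0],"turn":[0,0,0.15],"fingers":1},
    {"delta_pos":[0,0,0],"turn":[0,0,0.15],"fingers":1},
    {"delta_pos":[0,0,0],"turn":[0,0,0.15],"fingers":1},
    {"delta_pos":[0,0,0],"turn":[0,0,0.15],"fingers":1},
    {"delta_pos":[0,0,0],"turn":[0,0,0.15],"fingers":1},
    {"delta_pos":[0,0,0],"turn":[0,0,0.15],"fingers":1},
    {"delta_pos":[0,0,0],"turn":[0,0,0.15],"fingers":1}
  ]
}}

```text
clock: 8.45
eef_pos: [0.5563, 0.2042, 0.3171]
eef_rot: [0.003, 0.209, 0.978, 0.003]
force: [-0.8, 0.4, -0.6]
opening: 0.0852
finger_force: 0.0
```

>>> {"method": "jog_arm", "body": {
  "deltas": [
    {"delta_pos":[0,0,0],"turn":[0,0,0.15],"fingers":1},
    {"delta_pos":[0,0,0],"turn":[0,0,0.15],"fingers":1},
    {"delta_pos":[0,0,0],"turn":[0,0,0.15],"fingers":1},
    {"delta_pos":[0,0,0],"turn":[0,0,0.15],"fingers":1},
    {"delta_pos":[0,0,0],"turn":[0,0,0.15],"fingers":1},
    {"delta_pos":[0,0,0],"turn":[0,0,0.15],"fingers":1},
    {"delta_pos":[0,0,0],"turn":[0,0,0.15],"fingers":1},
    {"delta_pos":[0,0,0],"turn":[0,0,0],"fingers":1}
  ]
}}

```text
clock: 9.12
eef_pos: [0.5563, 0.2041, 0.3172]
eef_rot: [0.002, 0.582, 0.813, 0.004]
force: [-0.1, -0.8, -0.0]
opening: 0.0854
finger_force: 0.0
```

```bash
cat >> h.py <<'E'
def aim(target,yaw_y,F=None): # report tool turn about z and shift needed (press frame TCP target), assuming tool down
    s=st(); T=PR.T@rot(s['eef_rot']); y=np.degrees(np.arctan2(T[1,1],T[0,1])); p=PR.T@(s['eef_pos']-O)
    dy=(yaw_y-y+180)%360-180
    # levelling: rotvec (tool) taking tool z to down
    z=T[:,2]; lv=T.T@np.cross(z,[0,0,-1])
    print('TCP press',p.round(4),'yaw_y',y.round(2),'turnz scaled',(-np.radians(dy)/.7854).round(3),'level',(lv/.7854).round(4))
    T2=R.from_euler('z',yaw_y,degrees=True).as_matrix()@np.diag([-1,1,-1.])
    T2=np.c_[np.cross([np.cos(np.radians(yaw_y+0)),np.sin(np.radians(yaw_y)),0],[0,0,-1]),[np.cos(np.radians(yaw_y)),np.sin(np.radians(yaw_y)),0],[0,0,-1]]
    print('shift scaled after turn',(T2.T@(np.array(target)-p)/.075).round(3),'before',(T.T@(np.array(target)-p)/.075).round(3)); return s
E
python3 - <<'E'
from h import *
aim([.130,0,.245],90)
E
```

```text
t 9.12 p [0.5563 0.2041 0.3172] q [0.002  0.5825 0.8128 0.0041] F [-0.1 -0.8 -0. ] op 0.0854 ff 0.0 j [ 0.154  0.535  1.405  0.003  1.193 -0.175]
TCP press [ 0.3086 -0.0023  0.3172] yaw_y 99.05 turnz scaled 0.201 level [ 0.0115 -0.0019 -0.    ]
shift scaled after turn [2.382 0.031 0.962] before [2.346 0.396 0.969]
```

>>> {"method": "jog_arm", "body": {
  "deltas": [
    {"delta_pos":[0,0,0],"turn":[0.011,0,0.1],"fingers":0.75},
    {"delta_pos":[0,0.03,0],"turn":[0,0,0.1],"fingers":0.75},
    {"delta_pos":[0.45,0,0],"turn":[0,0,0],"fingers":0.75},
    {"delta_pos":[0.45,0,0],"turn":[0,0,0],"fingers":0.75},
    {"delta_pos":[0.45,0,0],"turn":[0,0,0],"fingers":0.75},
    {"delta_pos":[0.45,0,0],"turn":[0,0,0],"fingers":0.75},
    {"delta_pos":[0.45,0,0],"turn":[0,0,0],"fingers":0.75},
    {"delta_pos":[0,0,0],"turn":[0,0,0],"fingers":0.75}
  ]
}}

```text
clock: 9.78
eef_pos: [0.5274, 0.3754, 0.3175]
eef_rot: [-0.001, 0.64, 0.769, 0.001]
force: [-0.8, -0.6, -0.0]
opening: 0.064
finger_force: 0.0
```

Run:
```python
from h import *
aim([.138,0,.232],90)
c=cap('wrist');P=pts(c);Q=(P-O)@PR
m=(Q[...,2]>.074)&(Q[...,2]<.088)&(Q[...,0]>.10)&(Q[...,0]<.17)&(abs(Q[...,1])<.04); q=Q[m]; print('lug',len(q),np.percentile(q,[1,50,99],axis=0).round(4))
```

```text
t 9.78 p [0.5274 0.3754 0.3175] q [-0.0008  0.6396  0.7687  0.0013] F [-0.8 -0.6 -0. ] op 0.064 ff 0.0 j [0.438 0.653 1.206 0.003 1.281 0.254]
TCP press [ 0.1349 -0.0019  0.3175] yaw_y 90.78 turnz scaled 0.017 level [ 0.0012 -0.0036 -0.    ]
shift scaled after turn [-0.042  0.026  1.14 ] before [-0.045  0.024  1.14 ]
lug 3899 [[ 0.1004 -0.0222  0.0788]
 [ 0.1224  0.0004  0.0804]
 [ 0.1537  0.0229  0.0822]]
```

>>> {"method": "jog_arm", "body": {
  "deltas": [
    {"delta_pos":[-0.04,0.03,0],"turn":[0,-0.004,0.017],"fingers":0.75},
    {"delta_pos":[0,0,0.38],"turn":[0,0,0],"fingers":0.75},
    {"delta_pos":[0,0,0.38],"turn":[0,0,0],"fingers":0.75},
    {"delta_pos":[0,0,0.38],"turn":[0,0,0],"fingers":0.75},
    {"delta_pos":[0,0,0],"turn":[0,0,0],"fingers":0.75},
    {"delta_pos":[0,0,0],"turn":[0,0,0],"fingers":0.4},
    {"delta_pos":[0,0,0],"turn":[0,0,0],"fingers":0.4},
    {"delta_pos":[0,0,0],"turn":[0,0,0],"fingers":0.4}
  ],
  "newtons": 60
}}

```text
clock: 10.5
eef_pos: [0.5332, 0.367, 0.2352]
eef_rot: [0.002, 0.648, 0.761, 0.001]
force: [-0.4, -2.2, -3.6]
opening: 0.0444
finger_force: 62.6
```

>>> {"method": "jog_arm", "body": {
  "deltas": [
    {"delta_pos":[0,0,0],"turn":[0,0,0],"fingers":0.4},
    {"delta_pos":[0,0,0],"turn":[0,0,0],"fingers":0.4},
    {"delta_pos":[-0.1,0,0],"turn":[0,0,0],"fingers":0.4},
    {"delta_pos":[-0.2,0,0],"turn":[0,0,0],"fingers":0.4},
    {"delta_pos":[-0.2,0,0],"turn":[0,0,0],"fingers":0.4},
    {"delta_pos":[-0.2,0,0],"turn":[0,0,0],"fingers":0.4},
    {"delta_pos":[-0.2,0,0],"turn":[0,0,0],"fingers":0.4},
    {"delta_pos":[0,0,0],"turn":[0,0,0],"fingers":0.4}
  ]
}}

```text
clock: 11.17
eef_pos: [0.5443, 0.2989, 0.2348]
eef_rot: [0.002, 0.649, 0.761, 0.001]
force: [-0.8, -7.4, 6.7]
opening: 0.0445
finger_force: 63.7
```

Run:
```python
from h import *
aim([.138+.185,0,.232],90)
```

```text
t 11.17 p [0.5443 0.2989 0.2348] q [0.002  0.6492 0.7606 0.0012] F [-0.8 -7.4  6.7] op 0.0445 ff 63.67323784623295 j [ 0.314  0.688  1.379 -0.003  1.07   0.158]
TCP press [0.2132 0.0018 0.2348] yaw_y 89.34 turnz scaled -0.015 level [ 0.0056  0.002  -0.    ]
shift scaled after turn [-1.464 -0.023  0.038] before [-1.464 -0.007  0.04 ]
```

>>> {"method": "jog_arm", "body": {
  "deltas": [
    {"delta_pos":[-0.2,0,0],"turn":[0,0,0],"fingers":0.4},
    {"delta_pos":[-0.2,0,0],"turn":[0,0,0],"fingers":0.4},
    {"delta_pos":[-0.2,0,0],"turn":[0,0,0],"fingers":0.4},
    {"delta_pos":[-0.2,0,0],"turn":[0,0,0],"fingers":0.4},
    {"delta_pos":[-0.2,0,0],"turn":[0,0,0],"fingers":0.4},
    {"delta_pos":[-0.2,0,0],"turn":[0,0,0],"fingers":0.4},
    {"delta_pos":[-0.2,0,0],"turn":[0,0,0],"fingers":0.4},
    {"delta_pos":[0,0,0],"turn":[0,0,0],"fingers":0.4}
  ]
}}

```text
clock: 11.83
eef_pos: [0.5609, 0.1954, 0.2348]
eef_rot: [0.002, 0.649, 0.761, 0.001]
force: [-1.0, -7.7, 6.6]
opening: 0.0443
finger_force: 63.8
```

Run:
```python
from h import *
aim([.138+.185,0,.232],90)
c=cap('scene');P=pts(c);Q=(P-O)@PR
m=(Q[...,2]>.075)&(Q[...,2]<.086)&(Q[...,0]>.08)&(Q[...,0]<.36)&(abs(Q[...,1])<.074); q=Q[m]; print(len(q),np.percentile(q,[1,50,99],axis=0).round(4))
```

```text
t 11.83 p [0.5609 0.1954 0.2348] q [0.0023 0.6491 0.7607 0.0011] F [-1.  -7.7  6.6] op 0.0443 ff 63.77139426302165 j [ 0.138  0.637  1.473 -0.002  1.027 -0.019]
TCP press [0.318  0.0007 0.2348] yaw_y 89.36 turnz scaled -0.014 level [ 0.0059  0.0026 -0.    ]
shift scaled after turn [-0.067 -0.009  0.037] before [-0.067 -0.009  0.037]
1524 [[ 0.0818 -0.0711  0.0753]
 [ 0.1775  0.0048  0.0791]
 [ 0.3224  0.0729  0.0839]]
```

>>> {"method": "jog_arm", "body": {
  "deltas": [
    {"delta_pos":[0,0,0],"turn":[0,0,0],"fingers":0.75},
    {"delta_pos":[0,0,0],"turn":[0,0,0],"fingers":0.75},
    {"delta_pos":[0,0,0],"turn":[0,0,0],"fingers":0.75},
    {"delta_pos":[0,0,0],"turn":[0,0,0],"fingers":0.75},
    {"delta_pos":[0,0,-0.3],"turn":[0,0,0],"fingers":0.75},
    {"delta_pos":[0,0,-0.4],"turn":[0,0,0],"fingers":0.75},
    {"delta_pos":[0,0,-0.4],"turn":[0,0,0],"fingers":0.75},
    {"delta_pos":[0,0,-0.5],"turn":[0,0,0],"fingers":0.75}
  ]
}}

```text
clock: 12.55
eef_pos: [0.5595, 0.1974, 0.3537]
eef_rot: [0.0, 0.648, 0.761, -0.001]
force: [0.8, 0.1, 0.6]
opening: 0.0639
finger_force: 0.0
```

>>> {"method": "jog_arm", "body": {
  "deltas": [
    {"delta_pos":[0.45,0,0],"turn":[0,0,0],"fingers":0.6},
    {"delta_pos":[0.45,0,0],"turn":[0,0,0],"fingers":0.6},
    {"delta_pos":[0.45,0,0],"turn":[0,0,0],"fingers":0.6},
    {"delta_pos":[0.45,0,0],"turn":[0,0,0],"fingers":0.6},
    {"delta_pos":[0,0,0],"turn":[0,0,0.155],"fingers":0.6},
    {"delta_pos":[0,0,0],"turn":[0,0,0.155],"fingers":0.6},
    {"delta_pos":[0,0,0],"turn":[0,0,0.155],"fingers":0.6},
    {"delta_pos":[0,0,0],"turn":[0,0,0.155],"fingers":0.6}
  ]
}}

```text
clock: 13.22
eef_pos: [0.5382, 0.331, 0.3532]
eef_rot: [0.001, 0.814, 0.58, 0.001]
force: [0.3, -0.1, -0.7]
opening: 0.0514
finger_force: 0.0
```

>>> {"method": "jog_arm", "body": {
  "deltas": [
    {"delta_pos":[0,0,0],"turn":[0,0,0.155],"fingers":0.6},
    {"delta_pos":[0,0,0],"turn":[0,0,0.155],"fingers":0.6},
    {"delta_pos":[0,0,0],"turn":[0,0,0.155],"fingers":0.6},
    {"delta_pos":[0,0,0],"turn":[0,0,0.155],"fingers":0.6},
    {"delta_pos":[0,0,0],"turn":[0,0,0.155],"fingers":0.6},
    {"delta_pos":[0,0,0],"turn":[0,0,0.155],"fingers":0.6},
    {"delta_pos":[0,0,0],"turn":[0,0,0.155],"fingers":0.6},
    {"delta_pos":[0,0,0],"turn":[0,0,0.155],"fingers":0.6}
  ]
}}

```text
clock: 13.88
eef_pos: [0.5383, 0.3307, 0.3533]
eef_rot: [0.001, 0.991, 0.132, 0.001]
force: [0.4, -0.1, -0.6]
opening: 0.0511
finger_force: 0.0
```

Run:
```python
from h import *
aim([.178,0,.235],0)
c=cap('wrist');np.savez('w5.npz',**c);P=pts(c);Q=(P-O)@PR
cv2.imwrite('pics/w5.png',c['pixels'])
m=(Q[...,2]>.074)&(Q[...,2]<.086)&(Q[...,0]>.07)&(Q[...,0]<.36)&(abs(Q[...,1])<.075); q=Q[m]
print(len(q),np.percentile(q,[1,50,99],axis=0).round(4))
r=q[abs(q[:,1])<.03]; h,e=np.histogram(r[:,0],bins=np.arange(.08,.35,.004)); print(dict(zip((e[:-1]*1000).round().astype(int).tolist(),h.tolist())))
```

```text
t 13.88 p [0.5383 0.3307 0.3533] q [7.000e-04 9.913e-01 1.315e-01 1.200e-03] F [ 0.4 -0.1 -0.6] op 0.0511 ff 0.0 j [ 0.366  0.588  1.219 -0.002  1.332  1.673]
TCP press [0.1808 0.0013 0.3533] yaw_y 5.42 turnz scaled 0.12 level [ 0.0021 -0.0029 -0.    ]
shift scaled after turn [-0.017 -0.037  1.577] before [-0.017 -0.041  1.577]
22496 [[ 0.0835 -0.073   0.0754]
 [ 0.1808  0.0163  0.0804]
 [ 0.3229  0.074   0.082 ]]
{80: 126, 84: 332, 88: 310, 92: 328, 96: 331, 100: 333, 104: 0, 108: 0, 112: 0, 116: 0, 120: 0, 124: 0, 128: 0, 132: 0, 136: 0, 140: 0, 144: 0, 148: 0, 152: 0, 156: 0, 160: 125, 164: 313, 168: 318, 172: 310, 176: 313, 180: 186, 184: 0, 188: 0, 192: 0, 196: 0, 200: 0, 204: 0, 208: 0, 212: 0, 216: 0, 220: 0, 224: 0, 228: 0, 232: 0, 236: 0, 240: 255, 244: 303, 248: 309, 252: 299, 256: 307, 260: 275, 264: 246, 268: 235, 272: 244, 276: 230, 280: 253, 284: 231, 288: 232, 292: 241, 296: 239, 300: 222, 304: 171, 308: 173, 312: 167, 316: 172, 320: 165, 324: 180, 328: 1, 332: 0, 336: 0, 340: 0, 344: 0}
```

View pics/w5.png

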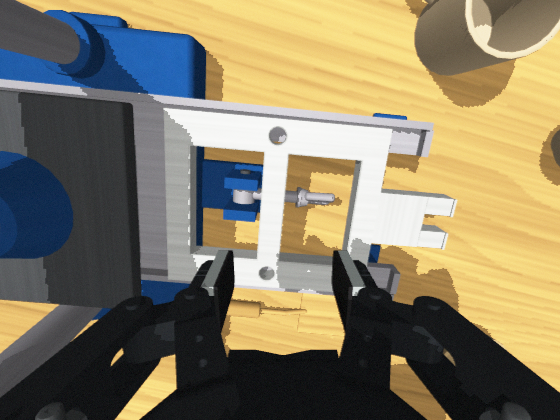

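The view shows the frame drawn clear of the platen, with the rib at column 270 and holes at (278,135) and (266,273). The bolt is lying below, with the nut at (315,197), and the mug is at top right.

Run:
```python
from h import *
c=dict(np.load('w5.npz')); g=cv2.cvtColor(c['pixels'],cv2.COLOR_BGR2GRAY); C=rot(c['orientation']);K=c['K'];H=[]
for (u,v) in ((278,135),(266,273)):
    w=g[v-14:v+15,u-14:u+15]; m=(w<165).astype(np.uint8); n,l,s_,ce=cv2.connectedComponentsWithStats(m); i=l[14,14]; 
    cu,cv_=u-14+ce[i][0],v-14+ce[i][1]
    ray=C@np.array([(cu-K[0,2])/K[0,0],-(cv_-K[1,2])/K[1,1],-1]); p=c['position']+ray*(.080-c['position'][2])/ray[2]; H.append(PR.T@(p-O)); print(i,s_[i],cu,cv_,H[-1])
H=np.array(H); d=H[0]-H[1]; print('mid',H.mean(0),'dist',np.linalg.norm(d),'yaw of frame',np.degrees(np.arctan2(-d[0],d[1])))
m=H.mean(0)
aim([m[0],m[1],.235],0)
```

```text
1 [  5   6  17  18 199] 276.1859296482412 134.92964824120602 [0.1709717  0.06198027 0.08      ]
2 [  7   8  15  13 144] 265.8333333333333 273.2361111111111 [ 0.17263151 -0.06158381  0.08      ]
mid [0.17180161 0.00019823 0.08      ] dist 0.12357522516885291 yaw of frame 0.7695954678395375
t 13.93 p [0.5383 0.3307 0.3533] q [7.000e-04 9.918e-01 1.280e-01 1.200e-03] F [ 0.5 -0.   0.2] op 0.0516 ff 0.0 j [ 0.366  0.588  1.219 -0.002  1.332  1.681]
TCP press [0.1808 0.0013 0.3533] yaw_y 5.0 turnz scaled 0.111 level [ 0.0022 -0.0029 -0.    ]
shift scaled after turn [-0.014 -0.12   1.577] before [-0.007 -0.123  1.577]
```

>>> {"method": "jog_arm", "body": {
  "deltas": [
    {"delta_pos":[-0.01,-0.12,0],"turn":[0.002,-0.003,0.105],"fingers":0.6},
    {"delta_pos":[0,0,0.39],"turn":[0,0,0],"fingers":0.6},
    {"delta_pos":[0,0,0.39],"turn":[0,0,0],"fingers":0.6},
    {"delta_pos":[0,0,0.39],"turn":[0,0,0],"fingers":0.6},
    {"delta_pos":[0,0,0.39],"turn":[0,0,0],"fingers":0.6},
    {"delta_pos":[0,0,0],"turn":[0,0,0],"fingers":0.6},
    {"delta_pos":[0,0,0],"turn":[0,0,0],"fingers":0},
    {"delta_pos":[0,0,0],"turn":[0,0,0],"fingers":0}
  ],
  "newtons": 80
}}

```text
clock: 14.6
eef_pos: [0.5357, 0.3391, 0.2382]
eef_rot: [-0.0, 0.996, 0.094, 0.001]
force: [1.2, -0.8, 1.5]
opening: 0.0279
finger_force: 0.0
```

>>> {"method": "jog_arm", "body": {
  "deltas": [
    {"delta_pos":[0,0,0],"turn":[0,0,0],"fingers":0},
    {"delta_pos":[0,0,0],"turn":[0,0,0],"fingers":0},
    {"delta_pos":[0,0,0],"turn":[0,0,0],"fingers":0},
    {"delta_pos":[0,0,-0.1],"turn":[0,0,0],"fingers":0},
    {"delta_pos":[0,0,-0.2],"turn":[0,0,0],"fingers":0},
    {"delta_pos":[0,0,-0.3],"turn":[0,0,0],"fingers":0},
    {"delta_pos":[0,0,-0.4],"turn":[0,0,0],"fingers":0},
    {"delta_pos":[0,0,-0.3],"turn":[0,0,0],"fingers":0}
  ]
}}

```text
clock: 15.27
eef_pos: [0.5351, 0.3388, 0.336]
eef_rot: [0.0, 0.996, 0.094, 0.0]
force: [1.4, -0.3, -6.3]
opening: 0.0177
finger_force: 79.1
```

Run:
```python
from h import *
# stand: centre (.5300,-.2105), frame x yaw -86.1 -> closing yaw in press frame = -5.8
tw=np.array([.530,-.2105,.34]); s=aim(PR.T@(tw-O),-5.8)
c=cap('wrist');P=pts(c);Q=(P-s['eef_pos'])@rot(s['eef_rot'])
m=np.isfinite(Q[...,0])&(Q[...,2]>.125)&(Q[...,2]<.158)&(abs(Q[...,0])<.09)&(abs(Q[...,1])<.16); q=Q[m]
print(len(q),np.percentile(q,[1,50,99],axis=0).round(4))
A=np.c_[q[:,:2],np.ones(len(q))]; k=abs(q[:,2]-np.median(q[:,2]))<.008; print('plane tilt in tool',np.linalg.lstsq(A[k],q[k,2],rcond=None)[0])
```

```text
t 15.27 p [0.5351 0.3388 0.336 ] q [1.000e-04 9.956e-01 9.360e-02 1.000e-04] F [ 1.4 -0.3 -6.3] op 0.0177 ff 79.0530252456665 j [ 0.38   0.606  1.236 -0.     1.299  1.763]
TCP press [ 0.1723 -0.0005  0.336 ] yaw_y 1.04 turnz scaled 0.152 level [ 0.0003 -0.0002  0.    ]
shift scaled after turn [-0.566  7.302 -0.053] before [-1.431  7.183 -0.052]
13985 [[-0.0426 -0.0873  0.1255]
 [ 0.0116  0.0097  0.1576]
 [ 0.0736  0.1308  0.158 ]]
plane tilt in tool [0.00389066 0.00135619 0.15734116]
```

>>> {"method": "jog_arm", "body": {
  "deltas": [
    {"delta_pos":[-0.05,0.25,0],"turn":[0,0,0],"fingers":0},
    {"delta_pos":[-0.1,0.5,0],"turn":[0,0,0],"fingers":0},
    {"delta_pos":[-0.1,0.5,0],"turn":[0,0,0],"fingers":0},
    {"delta_pos":[-0.1,0.5,0],"turn":[0,0,0],"fingers":0},
    {"delta_pos":[-0.1,0.5,0],"turn":[0,0,0],"fingers":0},
    {"delta_pos":[-0.1,0.5,0],"turn":[0,0,0],"fingers":0},
    {"delta_pos":[-0.1,0.5,0],"turn":[0,0,0],"fingers":0},
    {"delta_pos":[-0.1,0.5,0],"turn":[0,0,0],"fingers":0}
  ]
}}

```text
clock: 15.98
eef_pos: [0.5316, 0.0504, 0.3332]
eef_rot: [-0.0, 0.996, 0.094, -0.001]
force: [-0.0, -0.4, -5.2]
opening: 0.0181
finger_force: 79.3
```

>>> {"method": "jog_arm", "body": {
  "deltas": [
    {"delta_pos":[-0.1,0.5,0],"turn":[0,0,0],"fingers":0},
    {"delta_pos":[-0.1,0.5,0],"turn":[0,0,0],"fingers":0},
    {"delta_pos":[-0.1,0.5,0],"turn":[0,0,0],"fingers":0},
    {"delta_pos":[-0.1,0.5,0],"turn":[0,0,0],"fingers":0},
    {"delta_pos":[-0.1,0.5,0],"turn":[0,0,0],"fingers":0},
    {"delta_pos":[-0.1,0.4,0],"turn":[0,0,0],"fingers":0},
    {"delta_pos":[0,0,0],"turn":[0,0,0.075],"fingers":0},
    {"delta_pos":[0,0,0],"turn":[0,0,0.075],"fingers":0}
  ]
}}

```text
clock: 16.65
eef_pos: [0.528, -0.1717, 0.3329]
eef_rot: [-0.0, 0.999, 0.032, -0.001]
force: [0.3, 0.4, -5.9]
opening: 0.018
finger_force: 79.8
```

Run:
```python
from h import *
tw=np.array([.530,-.2105,.34]); s=aim(PR.T@(tw-O),-5.8)
c=cap('wrist');np.savez('w6.npz',**c)
# pins from start images: tips ray-cast on z=.078
A={}
for n in ('scene','side'):
    k=dict(np.load(n+'0.npz')); P=pts(k); Cm=rot(k['orientation'])
    for w in ((.4674,-.2154),(.5912,-.2072)):
        m=(np.hypot(P[...,0]-w[0],P[...,1]-w[1])<.02)&(P[...,2]>.052)
        v,u=np.nonzero(m); uu=u[v<=v.min()+1].mean(); top=v.min()
        uc=u.mean()
        print(n,w,len(v),'top',uu,top,'rows',v.min(),v.max(),'z',P[m][:,2].max())
        for row in (top,):
            ray=Cm@np.array([(uu-k['K'][0,2])/k['K'][0,0],-(row-k['K'][1,2])/k['K'][1,1],-1]); p=k['position']+ray*(.078-k['position'][2])/ray[2]; print('   tip',p.round(4))
im=np.zeros((420,780,3),np.uint8); im[:,:560]=c['pixels']; k=np.load('scene0.npz')['pixels'][195:265,150:240]; k=cv2.resize(k,(220,171),interpolation=cv2.INTER_CUBIC); im[:171,560:]=k
cv2.imwrite('pics/w6.png',im)
```

```text
t 16.65 p [ 0.528  -0.1717  0.3329] q [-4.000e-04  9.995e-01  3.190e-02 -9.000e-04] F [ 0.3  0.4 -5.9] op 0.018 ff 79.76267695426941 j [-0.526  0.443  1.506 -0.     1.194  0.982]
TCP press [ 0.6743 -0.0936  0.3329] yaw_y -6.05 turnz scaled -0.005 level [-0.0012  0.0021  0.    ]
shift scaled after turn [-0.008  0.518 -0.095] before [-0.006  0.517 -0.095]
scene (0.4674, -0.2154) 19 top 194.33333333333334 205 rows 205 212 z 0.07406530819530965
   tip [ 0.472  -0.2091  0.078 ]
scene (0.5912, -0.2072) 20 top 188.33333333333334 235 rows 235 242 z 0.07638623097267616
   tip [ 0.5935 -0.2016  0.078 ]
side (0.4674, -0.2154) 43 top 312.2 294 rows 294 304 z 0.07788822546515728
   tip [ 0.4667 -0.2159  0.078 ]
side (0.5912, -0.2072) 38 top 359.2 275 rows 275 285 z 0.07792700125668062
   tip [ 0.5887 -0.2079  0.078 ]
```

View pics/w6.png

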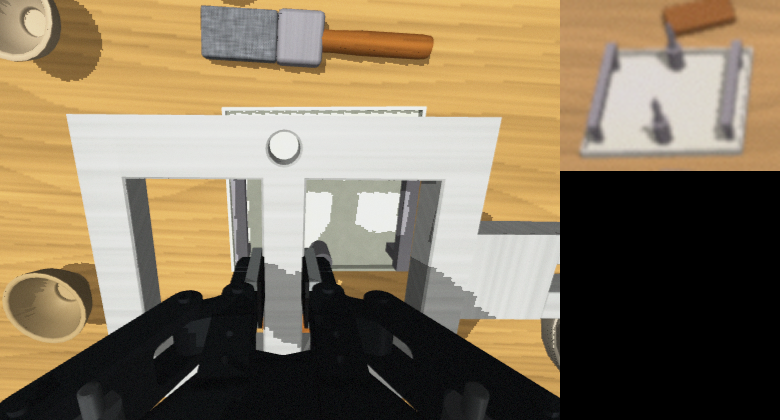

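The view shows the carried frame above the stand, with the near hole at (284,148). The tray rim is behind at row 108, the bearers at columns 240 and 405, and the far pin by the finger at (318,250). Next I'll shift over the pins, lower partway and check through the near hole and the windows.

>>> {"method": "jog_arm", "body": {
  "deltas": [
    {"delta_pos":[0,0.25,0],"turn":[-0.001,0.002,0],"fingers":0},
    {"delta_pos":[0,0.25,0],"turn":[0,0,0],"fingers":0},
    {"delta_pos":[0,0,0.2],"turn":[0,0,0],"fingers":0},
    {"delta_pos":[0,0,0.2],"turn":[0,0,0],"fingers":0},
    {"delta_pos":[0,0,0.2],"turn":[0,0,0],"fingers":0},
    {"delta_pos":[0,0,0],"turn":[0,0,0],"fingers":0},
    {"delta_pos":[0,0,0],"turn":[0,0,0],"fingers":0},
    {"delta_pos":[0,0,0],"turn":[0,0,0],"fingers":0}
  ]
}}

```text
clock: 17.37
eef_pos: [0.5314, -0.2073, 0.2898]
eef_rot: [0.001, 0.999, 0.035, 0.001]
force: [-1.0, -1.0, -5.8]
opening: 0.018
finger_force: 80.1
```

Run:
```python
from h import *
tw=np.array([.530,-.2105,.34]); s=aim(PR.T@(tw-O),-5.8); T=rot(s['eef_rot'])
c=cap('wrist');np.savez('w7.npz',**c); P=pts(c); cv2.imwrite('pics/w7.png',c['pixels'])
Q=(P-s['eef_pos'])@T; z=P[...,2]
# bearers seen through windows
for sg in (-1,1):
    m=(z>.034)&(z<.046)&(abs(Q[...,1]-sg*.079)<.03)&(abs(Q[...,0])<.09); q=P[m]; 
    if len(q): r=cv2.minAreaRect((q[:,:2]*1000).astype(np.float32)); print('bearer',sg,len(q),r,'tool y',np.percentile(Q[m][:,1],[2,50,98]),'tool x',np.percentile(Q[m][:,0],[2,98]))
# pin through near hole
m=(z>.05)&(z<.082)&(abs(Q[...,1])<.03)&(Q[...,0]>.03); v,u=np.nonzero(m); print('pin px',len(v),(u.mean(),v.mean()) if len(v) else '',P[m].mean(0) if len(v) else '')
print('frame top z',np.nanmedian(z[(z>.09)&(z<.2)&(abs(Q[...,0])<.075)]))
```

```text
t 17.37 p [ 0.5314 -0.2073  0.2898] q [7.000e-04 9.994e-01 3.510e-02 1.200e-03] F [-1.  -1.  -5.8] op 0.018 ff 80.10411143302917 j [-0.577  0.521  1.506  0.     1.111  0.923]
TCP press [ 0.7099 -0.0962  0.2898] yaw_y -5.68 turnz scaled 0.003 level [ 0.0019 -0.003  -0.    ]
shift scaled after turn [-0.022  0.042 -0.67 ] before [-0.02   0.043 -0.67 ]
bearer -1 1969 ((507.1653137207031, -132.8861083984375), (99.40833282470703, 13.013367652893066), 3.82653546333313) tool y [-0.08205059 -0.07531134 -0.07009437] tool x [-0.06309988  0.02841497]
bearer 1 1973 ((518.411865234375, -290.3439025878906), (98.21958923339844, 13.082375526428223), 3.814085006713867) tool y [0.0754136  0.08056617 0.08742955] tool x [-0.06270559  0.02790174]
pin px 202 (np.float64(285.73762376237624), np.float64(142.23762376237624)) [ 0.59130197 -0.20605013  0.07165542]
frame top z 0.13164793216341253
```

View pics/w7.png

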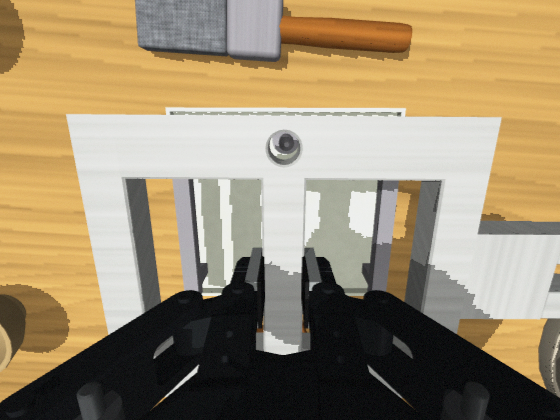

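The pin top is visible inside the near hole at about (285,142), with the hole centred near (284,147). The bearers are at columns 182 and 388. Next I'll compute the hole-to-pin offset.

Run:
```python
from h import *
c=dict(np.load('w7.npz')); s=bot.observe(); T=rot(s['eef_rot']); P=pts(c); z=P[...,2]; C=rot(c['orientation']);K=c['K']
def cast(u,v,h):
    ray=C@np.array([(u-K[0,2])/K[0,0],-(v-K[1,2])/K[1,1],-1]); return c['position']+ray*(h-c['position'][2])/ray[2]
w=np.zeros(z.shape,bool); w[120:175,255:315]=1
top=np.median(z[125:170,240:262]); print('frame top',top)
m=(w&(z<top-.004)).astype(np.uint8); m=cv2.morphologyEx(m,cv2.MORPH_OPEN,np.ones((3,3)))
cn=max(cv2.findContours(m,cv2.RETR_EXTERNAL,cv2.CHAIN_APPROX_NONE)[0],key=cv2.contourArea); e=cv2.fitEllipse(cn); print('hole',e)
h=cast(*e[0],top); print('hole world',h,'tool',T.T@(h-s['eef_pos']),'diam',e[1][0]/K[0,0]*(c['position'][2]-top))
m2=w&(z>.055)&(z<.085); v,u=np.nonzero(m2); print('pin z',np.percentile(z[m2],[1,50,99]))
t=w&(z>.0745)&(z<.085); v,u=np.nonzero(t); p=P[t]; print('pin top',len(u),u.mean(),v.mean(),cast(u.mean(),v.mean(),.0775),p.mean(0))
q=P[m2]; 
for lo,hi in((.055,.067),(.067,.074),(.074,.08)):
    k=q[(q[:,2]>lo)&(q[:,2]<hi)]; print(lo,len(k),k[:,:2].min(0) if len(k) else '',k[:,:2].max(0) if len(k) else '')
```

```text
frame top nanTraceback (most recent call last):
  File "<stdin>", line 8, in <module>
ValueError: max() iterable argument is empty
```

Run:
```python
from h import *
c=dict(np.load('w7.npz')); s=bot.observe(); T=rot(s['eef_rot']); P=pts(c); z=P[...,2]; C=rot(c['orientation']);K=c['K']
def cast(u,v,h):
    ray=C@np.array([(u-K[0,2])/K[0,0],-(v-K[1,2])/K[1,1],-1]); return c['position']+ray*(h-c['position'][2])/ray[2]
w=np.zeros(z.shape,bool); w[120:175,255:315]=1
top=np.nanmedian(z[125:170,235:262]); print('frame top',top)
m=(w&~(z>top-.004)).astype(np.uint8); m=cv2.morphologyEx(m,cv2.MORPH_OPEN,np.ones((3,3)))
cn=max(cv2.findContours(m,cv2.RETR_EXTERNAL,cv2.CHAIN_APPROX_NONE)[0],key=cv2.contourArea); e=cv2.fitEllipse(cn); print('hole',e)
h=cast(*e[0],top); print('hole world',h,'tool',T.T@(h-s['eef_pos']),'diam',(np.array(e[1])+1)/K[0,0]*(c['position'][2]-top))
q=P[w&(z>.05)&(z<.085)]
for lo,hi in((.05,.06),(.06,.067),(.067,.074),(.074,.08)):
    k=q[(q[:,2]>lo)&(q[:,2]<hi)]; print(lo,len(k),(k[:,:2].mean(0),k[:,:2].min(0),k[:,:2].max(0)) if len(k) else '')
```

```text
frame top 0.1312600673090209
hole ((283.4590148925781, 147.3795166015625), (30.90427589416504, 31.331777572631836), 21.5689697265625)
hole world [ 0.59326706 -0.20419779  0.13126007] tool [0.0614363  0.00090872 0.15891798] diam [0.01380839 0.01399342]
0.05 8 (array([ 0.59478614, -0.20465564]), array([ 0.59334044, -0.20811337]), array([ 0.59554894, -0.20224757]))
0.06 9 (array([ 0.59339785, -0.20639025]), array([ 0.58620873, -0.21008626]), array([ 0.59535317, -0.20172673]))
0.067 123 (array([ 0.59120802, -0.20611956]), array([ 0.58600762, -0.21080098]), array([ 0.59548056, -0.20126329]))
0.074 62 (array([ 0.59073455, -0.20604295]), array([ 0.58797301, -0.20862797]), array([ 0.59294282, -0.20371323]))
```

Run:
```python
from h import *
c=dict(np.load('w7.npz')); s=bot.observe(); T=rot(s['eef_rot']); P=pts(c); z=P[...,2]; C=rot(c['orientation']);K=c['K']
g=cv2.GaussianBlur(cv2.cvtColor(c['pixels'],cv2.COLOR_BGR2GRAY),(3,3),0).astype(float)
def cast(u,v,h=.1313):
    ray=C@np.array([(u-K[0,2])/K[0,0],-(v-K[1,2])/K[1,1],-1]); return T.T@(c['position']+ray*(h-c['position'][2])/ray[2]-s['eef_pos'])
# window far edges (rows~178): frame bright above, dark below
def fit(cols,r0,r1):
    L=[]
    for u in cols:
        d=np.diff(g[r0:r1,u]); i=np.argmin(d); L.append(cast(u,r0+i+.5)[:2])
    L=np.array(L); p=np.polyfit(L[:,1],L[:,0],1); r=L[:,0]-np.polyval(p,L[:,1]); k=abs(r)<.001; p=np.polyfit(L[k,1],L[k,0],1); print('edge tool x',p[1].round(4),'slope deg',np.degrees(np.arctan(p[0])).round(2),k.sum(),len(k))
fit(list(range(130,255,4))+list(range(312,438,4)),170,188)
# rib edges
E_=[]
for a,b,sg in ((255,272,1),(296,312,-1)):
    L=[]
    for v in range(184,240,3):
        d=sg*np.diff(g[v,a:b]); i=np.argmax(d); L.append(cast(a+i+.5,v)[:2])
    L=np.array(L); p=np.polyfit(L[:,0],L[:,1],1); print('rib edge y at x=0',p[1].round(4),'slope deg',np.degrees(np.arctan(p[0])).round(2),'mean',L.mean(0).round(4)); E_.append(p)
```

```text
edge tool x 0.0483 slope deg -0.45 63 64
rib edge y at x=0 -0.01 slope deg 1.47 mean [ 0.033  -0.0092]
rib edge y at x=0 0.0136 slope deg -5.68 mean [0.033  0.0103]
```

>>> {"method": "jog_arm", "body": {
  "deltas": [
    {"delta_pos":[-0.038,0.027,0],"turn":[0.002,-0.003,-0.007],"fingers":0},
    {"delta_pos":[0,0,0],"turn":[0,0,0],"fingers":0},
    {"delta_pos":[0,0,0.1],"turn":[0,0,0],"fingers":0},
    {"delta_pos":[0,0,0.1],"turn":[0,0,0],"fingers":0},
    {"delta_pos":[0,0,0.1],"turn":[0,0,0],"fingers":0},
    {"delta_pos":[0,0,0.08],"turn":[0,0,0],"fingers":0},
    {"delta_pos":[0,0,0],"turn":[0,0,0],"fingers":0},
    {"delta_pos":[0,0,0],"turn":[0,0,0],"fingers":0}
  ]
}}

```text
clock: 18.08
eef_pos: [0.5285, -0.2096, 0.26]
eef_rot: [-0.001, 0.999, 0.037, -0.001]
force: [0.1, -1.4, -5.7]
opening: 0.0178
finger_force: 80.0
```

Run:
```python
from h import *
s=st(); T=rot(s['eef_rot']); print('yaw x',np.degrees(np.arctan2(T[1,0],T[0,0])))
c=cap('wrist');P=pts(c);z=P[...,2];C=rot(c['orientation']);K=c['K']
def cast(u,v,h):
    ray=C@np.array([(u-K[0,2])/K[0,0],-(v-K[1,2])/K[1,1],-1]); return c['position']+ray*(h-c['position'][2])/ray[2]
w=np.zeros(z.shape,bool); w[120:175,255:315]=1
top=np.nanmedian(z[125:170,235:262])
m=(w&~(z>top-.004)).astype(np.uint8); m=cv2.morphologyEx(m,cv2.MORPH_OPEN,np.ones((3,3)))
cn=max(cv2.findContours(m,cv2.RETR_EXTERNAL,cv2.CHAIN_APPROX_NONE)[0],key=cv2.contourArea); e=cv2.fitEllipse(cn)
h=cast(*e[0],top); q=P[w&(z>.066)&(z<.079)]; print('top',top,'hole',h,'pin mid',(q.min(0)+q.max(0))/2,q.max(0)-q.min(0),len(q))
```

```text
t 18.08 p [ 0.5285 -0.2096  0.26  ] q [-6.000e-04  9.993e-01  3.740e-02 -7.000e-04] F [ 0.1 -1.4 -5.7] op 0.0178 ff 80.02034425735474 j [-0.584  0.556  1.537  0.     1.05   0.912]
yaw x 4.285423391272287
top 0.10128895210658981 hole [ 0.58970203 -0.20582373  0.10128895] pin mid [ 0.59031242 -0.20612823  0.07290939] [0.00901143 0.00967312 0.01215981] 258
```

>>> {"method": "jog_arm", "body": {
  "deltas": [
    {"delta_pos":[0.007,0.003,0.04],"turn":[0,0,0],"fingers":0},
    {"delta_pos":[0,0,0.05],"turn":[0,0,0],"fingers":0},
    {"delta_pos":[0,0,0.05],"turn":[0,0,0],"fingers":0},
    {"delta_pos":[0,0,0.05],"turn":[0,0,0],"fingers":0},
    {"delta_pos":[0,0,0.05],"turn":[0,0,0],"fingers":0},
    {"delta_pos":[0,0,0.05],"turn":[0,0,0],"fingers":0},
    {"delta_pos":[0,0,0.05],"turn":[0,0,0],"fingers":0},
    {"delta_pos":[0,0,0],"turn":[0,0,0],"fingers":0}
  ]
}}

```text
clock: 18.8
eef_pos: [0.5289, -0.2097, 0.2341]
eef_rot: [-0.001, 0.999, 0.037, -0.001]
force: [-1.4, -0.4, -6.8]
opening: 0.0176
finger_force: 80.0
```

>>> {"method": "jog_arm", "body": {
  "deltas": [
    {"delta_pos":[0,0,0.04],"turn":[0,0,0],"fingers":0},
    {"delta_pos":[0,0,0.04],"turn":[0,0,0],"fingers":0},
    {"delta_pos":[0,0,0.04],"turn":[0,0,0],"fingers":0},
    {"delta_pos":[0,0,0.03],"turn":[0,0,0],"fingers":0},
    {"delta_pos":[0,0,0.02],"turn":[0,0,0],"fingers":0},
    {"delta_pos":[0,0,0.02],"turn":[0,0,0],"fingers":0},
    {"delta_pos":[0,0,0],"turn":[0,0,0],"fingers":0},
    {"delta_pos":[0,0,0],"turn":[0,0,0],"fingers":0}
  ]
}}

```text
clock: 19.47
eef_pos: [0.5291, -0.2098, 0.2208]
eef_rot: [-0.0, 0.999, 0.037, -0.0]
force: [0.1, 0.0, -5.6]
opening: 0.0178
finger_force: 80.1
```

>>> {"method": "jog_arm", "body": {
  "deltas": [
    {"delta_pos":[0,0,0.01],"turn":[0,0,0],"fingers":0},
    {"delta_pos":[0,0,0.01],"turn":[0,0,0],"fingers":0},
    {"delta_pos":[0,0,0.01],"turn":[0,0,0],"fingers":0},
    {"delta_pos":[0,0,0.01],"turn":[0,0,0],"fingers":0},
    {"delta_pos":[0,0,0],"turn":[0,0,0],"fingers":0},
    {"delta_pos":[0,0,0],"turn":[0,0,0],"fingers":0},
    {"delta_pos":[0,0,0],"turn":[0,0,0],"fingers":0},
    {"delta_pos":[0,0,0],"turn":[0,0,0],"fingers":0}
  ]
}}

```text
clock: 20.13
eef_pos: [0.529, -0.2098, 0.2188]
eef_rot: [-0.0, 0.999, 0.037, -0.0]
force: [-4.8, 2.4, 4.2]
opening: 0.0176
finger_force: 81.5
```

>>> {"method": "jog_arm", "body": {
  "deltas": [
    {"delta_pos":[0,0,0],"turn":[0,0,0],"fingers":0.3},
    {"delta_pos":[0,0,0],"turn":[0,0,0],"fingers":0.55},
    {"delta_pos":[0,0,0],"turn":[0,0,0],"fingers":0.55},
    {"delta_pos":[0,0,0],"turn":[0,0,0],"fingers":0.55},
    {"delta_pos":[0,0,-0.2],"turn":[0,0,0],"fingers":0.55},
    {"delta_pos":[0,0,-0.4],"turn":[0,0,0],"fingers":0.55},
    {"delta_pos":[0,0,-0.5],"turn":[0,0,0],"fingers":0.55},
    {"delta_pos":[0,0,-0.5],"turn":[0,0,0],"fingers":0.55}
  ]
}}

```text
clock: 20.8
eef_pos: [0.5289, -0.2097, 0.339]
eef_rot: [-0.001, 0.999, 0.037, -0.001]
force: [0.7, -0.0, 0.2]
opening: 0.0471
finger_force: 0.0
```

Run:
```python
from h import *
s=st(); c=cap('wrist');P=pts(c); z=P[...,2]; cv2.imwrite('pics/w8.png',c['pixels'])
S=np.array([.5295,-.2102,0]); a=np.radians(3.8-90); X=np.array([np.cos(a),np.sin(a),0]); Y=np.array([-np.sin(a),np.cos(a),0]); Q=np.stack([(P-S)@X,(P-S)@Y,z],-1)
m=(abs(Q[...,0])<.088)&(abs(Q[...,1])<.073)&(z>.048)&(z<.07); q=Q[m]; A=np.c_[q[:,:2],np.ones(len(q))]; k=abs(q[:,2]-np.median(q[:,2]))<.004
print('top plane (slope,slope,z)',np.linalg.lstsq(A[k],q[k,2],rcond=None)[0].round(4),len(q),np.percentile(q,[1,99],axis=0).round(3))
n=Q[(z>.072)&(z<.085)&(abs(Q[...,0])<.02)]; print('pins above top',len(n))
```

```text
t 20.8 p [ 0.5289 -0.2097  0.339 ] q [-6.000e-04  9.993e-01  3.730e-02 -8.000e-04] F [ 0.7 -0.   0.2] op 0.0471 ff 0.0 j [-0.583  0.465  1.455  0.     1.224  0.913]
top plane (slope,slope,z) [ 0.0008 -0.      0.0603] 17762 [[-0.087 -0.071  0.05 ]
 [ 0.087  0.072  0.062]]
pins above top 114
```

View pics/w8.png

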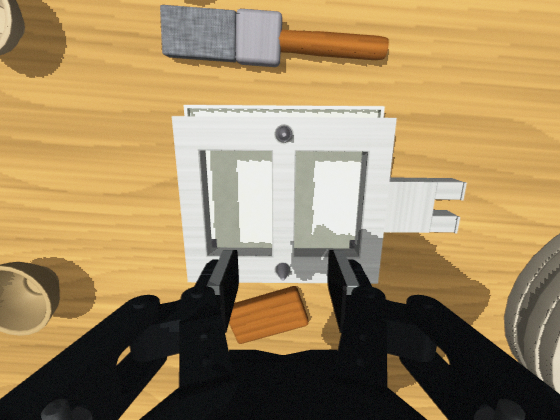

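The view shows the frame seated on the stand with both pins through its holes, at (284,133) and (283,270). Its top is at 60.3 mm and level, and nothing touches the gripper, so I'm handing in.

```bash
python3 -c "
from bench import bot
print(bot.close_job())"
```

```text
the job is handed in; nothing more can be done
None
```

The frame hangs level and fully home on both pins of the washing stand, let go, with the wing nut slack and the bolt lying down; I handed the job in at about 21 s, and no verdict came back.

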